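# Close the egg tub and hold a clip open over its card

## Task

The boiled eggs are in the glass tub and are to be put away and dated. Press the loose wooden lid down onto the tub until it is fully home and level all round; then squeeze the steel spring clip open, take it off the rim of the aluminium tray and bring it down astride the top edge of the card that stands in the tub's label pocket, a jaw on either side and clear of the card. Finish like that: keep the clip squeezed wide open in the gripper around the card's edge, without touching the card, so that I can slip the date slip in; leave the tray, egg cups, jar and egg cooker as they are.

Things in the scene. Friction and masses are not known exactly. Their poses are not given: they have to be found in the camera images.
- tub: Glass food tub, fixed to the shelf, outer size 110 mm (x) by 150 mm (y), 70 mm high to the rim, walls 4 mm. Origin: centre of its underside, z up. Eggs lie inside. A soft silicone seal lines the mouth. On the outside of its +x wall is a clear label pocket that holds the card.
- lid: Loose flat ash lid: a board 106 (x) by 148 (y) by 12 mm with a 16 mm deep plug beneath that fits the tub's mouth. Origin: centre of the board's underside (top face 12 mm higher), z up. At first it sits on the seal, board about 8 mm above the rim. Fully home the board lies on the rim, origin 70 mm above the tub's, and it stays there. Pressing it home at its middle takes about 10 to 20 N.
- card: Stiff white card in the label pocket, 74 mm wide, 105 mm tall, 2.5 mm thick, upright, fixed to the tub and turning with it. Origin: middle of its lower edge; x = its normal (away from the tub), y along its width, z up. Its top edge is 105 mm above this origin, 113 mm above the shelf, 31 mm above the top of the seated lid.
- clip: Steel spring clip, about 50 g: two levers on a pin, clipped on the tray's far (+x) rim, handles up. Origin: middle of the pin, 46 mm above the shelf at first. z from jaws to handles, x across the jaws (the handles are squeezed together along x), y along the pin. Jaws 48 mm wide (y), reaching 30 mm below the pin; a card can enter about 25 mm. At first the jaw ends are 14 mm below the rim's top.
- clip_grip (a point): Point midway between the handles, 28 mm above the pin: where to squeeze, fingers pointing down. Handles: flat plates 20 mm wide (y), 8 to 42 mm above the pin, at first spread in a V, 44 mm over the outsides at the top; squeezed to their stop they stand parallel, 16 mm over the outsides, and the clip is fully open.
- clip_a (a joint): Opening of lever a about the pin, rad; lever b opens equally. 0 on the tray rim (jaws 3 mm apart), 0.35 at the stop (jaw ends 23 mm apart). A spring snaps it shut when let go; the squeeze at the handles grows to about 10 N at the stop, and 15 to 30 N does no harm.
- clip_a_tip (a point): Middle of the inner edge of the end of the jaw of lever a (the jaw on the clip's +x side).
- clip_b_tip (a point): The same point on lever b (the clip's -x side).
- tray: Loose aluminium tray, 200 mm (x) by 260 mm (y), upright rim 30 mm high and 3 mm thick, about 0.5 kg. Origin: centre of its underside, z up.
- egg_cup_a: Ash egg cup standing on the tray, 49 mm across, 60 mm high. Origin: centre of its foot. Bystander.
- egg_cup_b: The other ash egg cup on the tray, the same size. Origin: centre of its foot. Bystander.
- jar: Glass storage jar with a wire clip lid, 96 mm across, 128 mm high, standing at the left of the tray. Origin: centre of its underside. Bystander.
- egg_cooker: Domed egg cooker with a dial knob, 172 mm across, 187 mm high, fixed, at the right of the tub. Origin: centre of its underside. Bystander.
Things that resemble listed ones, but are neither listed nor needed, are in the scene too. There is more than one size of the clip; the one meant has the size given above.

How it is judged:
By the outcome, as a careful person would: the job done as asked, in the order asked, and still so for the second after the job is handed in, while the arm keeps its last pose, push and grip.
It also fails if it takes over 54 s, if anything falls off the work surface, if the arm or the gripper's body presses on something with over 40 N, if the wrist force passes 120 N, or if a joint passes its speed limit or range.

## Robot

A 6-joint arm with a two-finger parallel gripper is mounted at the origin on the work surface. World frame = base frame: x ahead of the robot, y to its left, z up, the work surface at z = 0. Lengths are in mm, angles in degrees, forces in N, time in s.
With the tool pointing down it reaches from about 350 to 925 mm from the base axis. Payload 6.4 kg.
Tool frame: the origin (TCP) lies midway between the tips of the shut fingers; the grasp point (between the pads) lies 19 mm behind it; z points along the fingers, y is the line along which they close (so a half turn about z gives the same grasp; the last joint's range is limited). The gripper opens to 94 mm and grips with 3 to 60 N. Pads are 16 mm wide; open, the fingers measure 119 mm over their backs; the gripper's body (75 mm by 177 mm) begins 78 mm behind the grasp point.
Start: joints at [56.603, 14.043, 89.255, -0, 76.702, -9.975], TCP at [258.379, 596.451, 205.455] pointing down, gripper open.
Joint ranges: [-179.41, 179.41], [-58.25, 129.5], [7.25, 145.43], [-54.29, 234.29], [11.92, 165.04], [-157.13, 157.13]. Speed limits (degrees/s): [147.25, 147.25, 180, 180, 180, 180].

## Interface

Orientations are given as a 3x3 rotation matrix whose columns are the frame's x, y, z axes.
In Python, from plant import ctrl, eyes gives the robot as it stands.
- The arm moves only by the shell command python3 -m crank 'ROWS' [OPENING] [FORCE]. ROWS is JSON, a list of rows, each an object of numbers: "x", "y", "z": the shift along the tool's x, y, z in units of 30 mm (1.0 is 30 mm); "wx", "wy", "wz": the turn, a rotation vector about the tool's x, y, z in units of 5 degrees (1.0 is 5 degrees). In form: [{"x": .., "y": .., "z": .., "wx": .., "wy": .., "wz": ..}, ...]. A call has 1 to 20 rows; each row shifts and turns the commanded pose from where the row before left it, along the tool's axes as they then stand; what a row does not reach is not made up. A row lasts 1/8 s, in which the tool goes at most 62.5 mm and 10.7 degrees, less where a joint would pass 70% of its speed; a pose out of reach is approached as far as the arm can. A call with a number of a shift or a turn outside -1 to 1 is refused whole. A call with a gripper value outside its range is refused whole. OPENING is the closure, from 0 (fully open) to 1 (shut), set as the call begins (- or left out, the last holds). The fingers move at their own pace and stop on an object; FORCE is the grip in N (left out, the last holds). Time passes only in rows, so rows that do not move let the fingers close. It gives the time, the measured TCP pose, the force, the opening and the grip force at its end, in the units of the state.
- ctrl.observe(): the state, without advancing time (a new reading comes with each control period).
- eyes.camera(name): name is "scene" or "top" or "wrist"; returns a dict with "color" (384x512x3 uint8, red, green, blue), "intrinsics" (3x3 intrinsics, pixels), "xyz" and "orientation" of the camera in the world. Camera axes: x right, y down, z forward; pixel columns grow to the right and rows downward; lengths in mm; the calibration is good to about 2 mm. A picture is of the moment at which its call begins. There is no depth.
- ctrl.close_job(): hands the job in; it is judged then, once.
Trained networks look in a picture, given as the dict that the camera call returned (one of the last four; its "shot" number tells which), for a name from the list of things; names that differ only in an ending like _2 or _b are one class to them, and where a whole thing is asked for, a point or a joint stands for the part that bears it (a point fixed in the world has none). Each returns a list of dicts, best first, with "score" (0 to 1); they miss things now and then, are a little off and sometimes report something else, mostly with a low value. They report only what shows in the picture. A call takes as long as a camera call. They do not tell look-alikes from the thing itself.
- eyes.silhouettes(picture, name): "region" (384x512 bool, what is visible of it) and "xy" ([column, row] in pixels, amid what is visible of it).
- eyes.mark_of(picture, name): "xy" ([column, row] in pixels: a listed point, or the origin of a listed thing).
The state is a dict: "t": time; "q": joint angles; "qd": joint speeds; "effort": joint torques, N m; "position": TCP position; "ee_rot": TCP orientation; "wrist_force": force on the tool from outside, world axes, zero at the start; "torque": the same for the moment, N m; "grip_width": finger opening in mm; "grasp_force": force on a finger pad.
Only numpy, scipy, OpenCV 4.12 (cv2) and the standard library are available. Lean on these libraries where they do the work, as an engineer would, in place of code of your own. Each camera call takes 0.05 s, during which the arm holds its last target. There are 200 camera calls.

## Working session

There is one attempt and no reset: what is moved stays moved. The work goes in short steps, Python scripts to look and compute and a shell command to move; the robot and the scene stay as the last step left them, time stands still between calls to the robot, and variables do not carry over. Pictures are saved under pics/ and viewed, at most 10 in all, crops included, and the job is handed in when it is done.

```bash
ls; mkdir -p pics; cat > h.py <<'E'
import numpy as np, cv2
from plant import ctrl, eyes
def save(p,n): cv2.imwrite('pics/'+n,cv2.cvtColor(p['color'],cv2.COLOR_RGB2BGR))
def ray(p,xy):
    K=np.array(p['intrinsics']);R=np.array(p['orientation']);o=np.array(p['xyz'],float)
    d=R@np.linalg.solve(K,[xy[0],xy[1],1]);return o,d/np.linalg.norm(d)
def atz(p,xy,z):
    o,d=ray(p,xy);return o+d*(z-o[2])/d[2]
def tri(rs):
    A=0;b=0
    for o,d in rs:
        M=np.eye(3)-np.outer(d,d);A=A+M;b=b+M@o
    x=np.linalg.solve(A,b);return x,[float(np.linalg.norm((np.eye(3)-np.outer(d,d))@(x-o))) for o,d in rs]
def proj(p,X):
    K=np.array(p['intrinsics']);R=np.array(p['orientation']);c=K@(R.T@(np.array(X,float)-np.array(p['xyz'])));return c[:2]/c[2]
E
python3 - <<'E'
from h import *
np.set_printoptions(precision=1,suppress=True)
s=ctrl.observe();print(s['t'],s['position'],np.array(s['ee_rot']),s['grip_width'])
P={}
ims=[]
for c in ['scene','top']:
    p=eyes.camera(c);P[c]=p;save(p,c+'0.png');print(c,p['xyz'])
    for n in ['tub','lid','card','clip','clip_grip','clip_a_tip','clip_b_tip','tray','egg_cup_a','jar','egg_cooker']:
        print(c,n,[(np.round(m['xy'],1).tolist(),round(m['score'],2)) for m in eyes.mark_of(p,n)[:4]])
E
```

```text
pics
0.0 [258.  595.9 204.4] [[-0.9  0.4 -0. ]
 [ 0.4  0.9 -0. ]
 [ 0.  -0.  -1. ]] 94.0552466806108
scene [1397.8  719.5 1026.3]
scene tub [([202.8, 194.7], 0.9)]
scene lid [([200.3, 178.7], 0.58)]
scene card [([193.4, 201.6], 0.52)]
scene clip [([273.8, 259.9], 0.62), ([301.0, 276.8], 0.6), ([300.3, 243.4], 0.57), ([298.8, 249.6], 0.38)]
scene clip_grip [([303.6, 271.3], 0.94), ([301.3, 240.2], 0.7), ([271.2, 257.6], 0.45)]
scene clip_a_tip [([297.4, 247.5], 0.69), ([303.8, 286.2], 0.54), ([275.3, 264.9], 0.41)]
scene clip_b_tip [([315.6, 221.7], 0.71), ([300.9, 250.0], 0.6), ([270.0, 269.9], 0.46), ([305.7, 287.0], 0.46)]
scene tray [([299.2, 230.3], 0.97)]
scene egg_cup_a [([313.6, 223.0], 0.67), ([292.2, 215.3], 0.54)]
scene jar [([389.9, 288.2], 0.61)]
scene egg_cooker [([144.3, 157.7], 0.91)]
top [ 315.1   10.7 1102.8]
top tub [([320.5, 188.7], 0.94)]
top lid [([327.1, 183.4], 0.63)]
top card [([321.6, 171.5], 0.55)]
top clip [([156.3, 164.3], 0.75), ([176.6, 189.7], 0.63), ([181.0, 196.5], 0.57), ([186.5, 165.4], 0.42)]
top clip_grip [([180.7, 189.2], 0.72), ([149.5, 157.8], 0.63), ([187.9, 161.1], 0.41), ([321.7, 187.2], 0.15)]
top clip_a_tip [([191.2, 162.7], 0.59), ([153.8, 168.4], 0.58), ([181.3, 190.3], 0.49)]
top clip_b_tip [([154.2, 165.9], 0.65), ([179.9, 193.1], 0.45), ([193.7, 167.4], 0.39)]
top tray [([200.7, 221.4], 0.91)]
top egg_cup_a [([197.2, 235.9], 0.82), ([219.6, 227.7], 0.76)]
top jar [([95.9, 219.9], 0.67)]
top egg_cooker [([426.0, 185.1], 0.87)]
```

```bash
python3 - <<'E'
import cv2,numpy as np
a=cv2.imread('pics/scene0.png');b=cv2.imread('pics/top0.png')
cv2.imwrite('pics/crop0.png',np.vstack([cv2.resize(a[120:320,120:420],(800,533))[:,:][:300*1+233],]))
cv2.imwrite('pics/crop1.png',cv2.resize(b[120:300,70:340],(800,533),interpolation=cv2.INTER_CUBIC))
E
```

```text
(no output)
```

View pics/crop0.png

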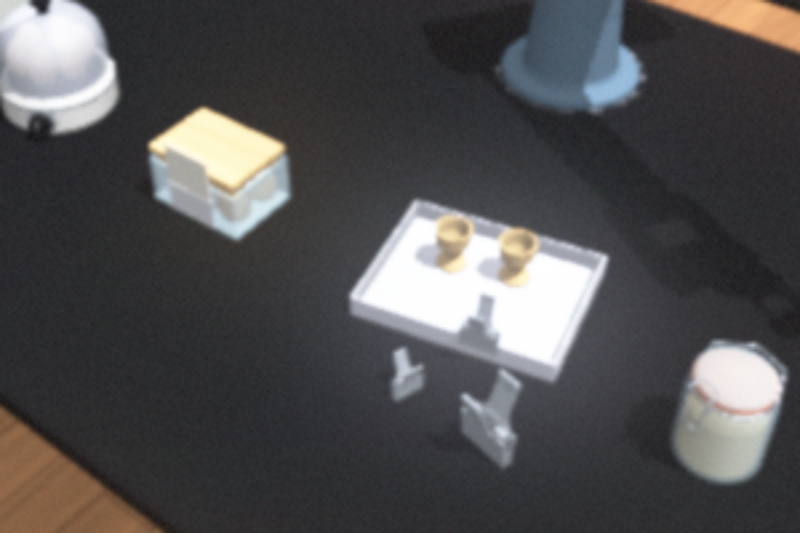

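View pics/crop1.png

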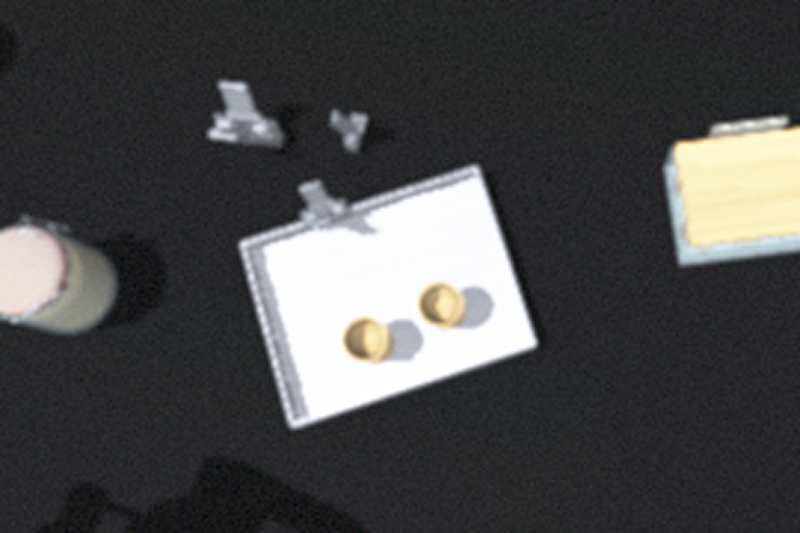

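```bash
python3 - <<'E'
from h import *
np.set_printoptions(precision=1,suppress=True)
a=eyes.camera('scene');b=eyes.camera('top')
def T(n,x,y): print(n,*tri([ray(a,x),ray(b,y)]))
T('tub',(202.8,194.7),(320.5,188.7));T('lid',(200.3,178.7),(327.1,183.4));T('card',(193.4,201.6),(321.6,171.5));T('tray',(299.2,230.3),(200.7,221.4))
T('cooker',(144.3,157.7),(426,185.1))
for i,x in enumerate([(303.6,271.3),(301.3,240.2),(271.2,257.6)]):
  for y in [(180.7,189.2),(149.5,157.8),(187.9,161.1)]: T('grip%d'%i,x,y)
T('jar',(389.9,288.2),(95.9,219.9))
T('cupA',(313.6,223),(197.2,235.9));T('cupB',(292.2,215.3),(219.6,227.7))
E
```

```text
tub [ 568.5 -213.2   -4.4] [2.2479555538646023, 2.247955553864578]
lid [ 566.4 -220.3   66. ] [3.0082783081504316, 3.008278308150371]
card [ 620.9 -218.3   -2.5] [8.912753430317204, 8.912753430317105]
tray [500.3 175.   -3.7] [2.219498368480487, 2.2194983684804916]
cooker [ 550.6 -556.1    0.9] [2.9459981680113128, 2.9459981680112257]
grip0 [614.8 255.  -46.2] [12.865549053806392, 12.865549053806378]
grip0 [696.8 313.7  72.6] [2.8663883155453984, 2.8663883155453607]
grip0 [673.9 247.3  12.2] [48.94649773686558, 48.94649773686549]
grip1 [590.1 229.1  57.2] [7.128750200953454, 7.1287502009535215]
grip1 [668.1 285.6 156.1] [1.476286038169619, 1.4762860381695468]
grip1 [645.1 223.1 104.5] [40.40071059353412, 40.400710593534086]
grip2 [633.1 204.4  -3.7] [38.61177920515162, 38.611779205151485]
grip2 [710.7 266.6 108.1] [42.73861394168972, 42.73861394168973]
grip2 [688.2 198.4  41.5] [1.1922065592737874, 1.1922065592738036]
jar [534.3 512.7  -7. ] [2.5912066902270086, 2.591206690227066]
cupA [451.3 192.4   3.8] [3.698554119193761, 3.6985541191937257]
cupB [470.2 119.   10.9] [2.227770323331057, 2.227770323330991]
```

The three clips, by scene / top pixels:
- The one on the tray rim: (301,240) / (181,189).
- A larger one standing on the shelf: (303,271) / (150,158).
- A smaller one on the shelf: (271,258) / (188,161).

The rim clip matches the description, since it is on the +x rim with its grip about 74 mm up. I'll confirm that with a wrist crop later. The lid comes first.

```bash
cat >> h.py <<'E'
def plan(pos,yaw,n):
    "n equal rows taking TCP to pos with tool y at world angle yaw (deg, mod 180)"
    s=ctrl.observe();R=np.array(s['ee_rot']);p=np.array(s['position'])
    cur=np.degrees(np.arctan2(R[1,1],R[0,1]));d=(yaw-cur+90)%180-90
    w=-d/n; c=np.radians(w)
    M=sum(np.array([[np.cos(k*c),-np.sin(k*c),0],[np.sin(k*c),np.cos(k*c),0],[0,0,1]]) for k in range(n))
    # tool-down frame
    x=np.array([R[0,0],R[1,0],0]);x/=np.linalg.norm(x);z=np.array([0,0,-1.]);T=np.c_[x,np.cross(z,x),z]
    v=np.linalg.solve(M,T.T@(np.array(pos)-p))/30
    print(n,'rows x,y,z,wz:',np.round(v,3),round(w/5,3),'yaw now',round(cur,1),'tilt z',R[:,2].round(4),'t',s['t'])
E
python3 - <<'E'
from h import *
np.set_printoptions(precision=2,suppress=True)
plan((566,-217,205),5.5,36)
p=eyes.camera('wrist');s=ctrl.observe();R=np.array(s['ee_rot'])
print(R.T@(np.array(p['xyz'])-s['position']),R.T@np.array(p['orientation']),p['intrinsics'])
b=eyes.camera('top')
for n,z in [('lid',88),('tray',30)]:
    m=eyes.silhouettes(b,n)[0];r=m['region'].astype(np.uint8)
    q=cv2.boxPoints(cv2.minAreaRect(cv2.findNonZero(r)))
    W=np.array([atz(b,c,z)[:2] for c in q]);print(n,W.mean(0),[(np.linalg.norm(d),np.degrees(np.arctan2(d[1],d[0]))) for d in np.diff(W,axis=0)])
E
```

```text
36 rows x,y,z,wz: [-0.81 -0.23  0.  ] 0.339 yaw now 66.6 tilt z [-0. -0. -1.] t 1.3
[  79.     -0.34 -179.55] [[-0.   -0.96 -0.27]
 [ 1.   -0.    0.  ]
 [-0.   -0.27  0.96]] [[294.52   0.   259.28]
 [  0.   294.52 194.29]
 [  0.     0.     1.  ]]
lid [ 566.21 -208.02] [(np.float64(157.54917699638767), np.float64(-87.36514168031766)), (np.float64(112.3378855830897), np.float64(178.84439126852334)), (np.float64(153.86401011320152), np.float64(92.48987553370672))]
tray [500.3  175.19] [(np.float64(271.5483375320057), np.float64(-76.15775337336532)), (np.float64(209.1946553285312), np.float64(-166.64987346316403)), (np.float64(260.95965740576304), np.float64(103.1314942946914))]
```

```bash
A='{"x":-0.81,"y":-0.23,"z":0,"wz":0.36}'; python3 -m crank '[{"x":-0.81,"y":-0.23,"wz":0.36},{"x":-0.81,"y":-0.23,"wz":0.36},{"x":-0.81,"y":-0.23,"wz":0.36},{"x":-0.81,"y":-0.23,"wz":0.36},{"x":-0.81,"y":-0.23,"wz":0.36},{"x":-0.81,"y":-0.23,"wz":0.36},{"x":-0.81,"y":-0.23,"wz":0.36},{"x":-0.81,"y":-0.23,"wz":0.36},{"x":-0.81,"y":-0.23,"wz":0.36},{"x":-0.81,"y":-0.23,"wz":0.36},{"x":-0.81,"y":-0.23,"wz":0.36},{"x":-0.81,"y":-0.23,"wz":0.36},{"x":-0.81,"y":-0.23,"wz":0.36},{"x":-0.81,"y":-0.23,"wz":0.36},{"x":-0.81,"y":-0.23,"wz":0.36},{"x":-0.81,"y":-0.23,"wz":0.36},{"x":-0.81,"y":-0.23,"wz":0.36},{"x":-0.81,"y":-0.23,"wz":0.36}]' 1 10
python3 - <<'E'
from h import *
plan((566,-217,205),3,17)
p=eyes.camera('wrist');save(p,'w1.png')
for n in ['clip','clip_grip','clip_a_tip','clip_b_tip','tray']: print(n,[(np.round(m['xy'],1).tolist(),round(m['score'],2)) for m in eyes.mark_of(p,n)[:4]])
E
```

```text
17 rows x,y,z,wz: [-1.727e+00 -4.930e-01  1.000e-03] 0.748 yaw now 66.6 tilt z [-0.  0. -1.] t 1.5
clip []
clip_grip []
clip_a_tip []
clip_b_tip []
tray []validation failed for argument at $[0]...
```

```bash
python3 -m crank '[{"x":-0.81,"y":-0.23,"z":0,"wx":0,"wy":0,"wz":0.36},{"x":-0.81,"y":-0.23,"z":0,"wx":0,"wy":0,"wz":0.36},{"x":-0.81,"y":-0.23,"z":0,"wx":0,"wy":0,"wz":0.36},{"x":-0.81,"y":-0.23,"z":0,"wx":0,"wy":0,"wz":0.36},{"x":-0.81,"y":-0.23,"z":0,"wx":0,"wy":0,"wz":0.36},{"x":-0.81,"y":-0.23,"z":0,"wx":0,"wy":0,"wz":0.36},{"x":-0.81,"y":-0.23,"z":0,"wx":0,"wy":0,"wz":0.36},{"x":-0.81,"y":-0.23,"z":0,"wx":0,"wy":0,"wz":0.36},{"x":-0.81,"y":-0.23,"z":0,"wx":0,"wy":0,"wz":0.36},{"x":-0.81,"y":-0.23,"z":0,"wx":0,"wy":0,"wz":0.36},{"x":-0.81,"y":-0.23,"z":0,"wx":0,"wy":0,"wz":0.36},{"x":-0.81,"y":-0.23,"z":0,"wx":0,"wy":0,"wz":0.36},{"x":-0.81,"y":-0.23,"z":0,"wx":0,"wy":0,"wz":0.36},{"x":-0.81,"y":-0.23,"z":0,"wx":0,"wy":0,"wz":0.36},{"x":-0.81,"y":-0.23,"z":0,"wx":0,"wy":0,"wz":0.36},{"x":-0.81,"y":-0.23,"z":0,"wx":0,"wy":0,"wz":0.36}]' 1 10
python3 - <<'E'
from h import *
plan((566,-217,205),3,20)
p=eyes.camera('wrist');save(p,'w1.png')
for n in ['clip','clip_grip','clip_a_tip','clip_b_tip','tray']: print(n,[(np.round(m['xy'],1).tolist(),round(m['score'],2)) for m in eyes.mark_of(p,n)[:4]])
E
```

```text
t: 3.8
position: [500.7, 277.2, 205.6]
ee_rot: [[-0.612, 0.791, 0.0], [0.791, 0.612, 0.0], [-0.0, 0.0, -1.0]]
wrist_force: [-0.0, 0.6, 0.1]
grip_width: 0.1
grasp_force: 0.0
20 rows x,y,z,wz: [-0.82  -0.2    0.001] 0.347 yaw now 37.7 tilt z [ 3.e-04  1.e-04 -1.e+00] t 3.8
clip [([290.4, 251.4], 0.78), ([394.2, 249.4], 0.62)]
clip_grip [([408.0, 263.5], 0.72), ([191.1, 202.7], 0.67), ([295.3, 259.6], 0.65)]
clip_a_tip [([292.2, 242.3], 0.82)]
clip_b_tip [([381.3, 234.1], 0.77), ([289.0, 241.0], 0.53)]
tray [([217.1, 234.1], 0.68)]
```

```bash
python3 -m crank '[{"x":-0.82,"y":-0.2,"z":0,"wx":0,"wy":0,"wz":0.35},{"x":-0.82,"y":-0.2,"z":0,"wx":0,"wy":0,"wz":0.35},{"x":-0.82,"y":-0.2,"z":0,"wx":0,"wy":0,"wz":0.35},{"x":-0.82,"y":-0.2,"z":0,"wx":0,"wy":0,"wz":0.35},{"x":-0.82,"y":-0.2,"z":0,"wx":0,"wy":0,"wz":0.35},{"x":-0.82,"y":-0.2,"z":0,"wx":0,"wy":0,"wz":0.35},{"x":-0.82,"y":-0.2,"z":0,"wx":0,"wy":0,"wz":0.35},{"x":-0.82,"y":-0.2,"z":0,"wx":0,"wy":0,"wz":0.35},{"x":-0.82,"y":-0.2,"z":0,"wx":0,"wy":0,"wz":0.35},{"x":-0.82,"y":-0.2,"z":0,"wx":0,"wy":0,"wz":0.35},{"x":-0.82,"y":-0.2,"z":0,"wx":0,"wy":0,"wz":0.35},{"x":-0.82,"y":-0.2,"z":0,"wx":0,"wy":0,"wz":0.35},{"x":-0.82,"y":-0.2,"z":0,"wx":0,"wy":0,"wz":0.35},{"x":-0.82,"y":-0.2,"z":0,"wx":0,"wy":0,"wz":0.35},{"x":-0.82,"y":-0.2,"z":0,"wx":0,"wy":0,"wz":0.35},{"x":-0.82,"y":-0.2,"z":0,"wx":0,"wy":0,"wz":0.35}]'
python3 - <<'E'
from h import *
p=eyes.camera('wrist');save(p,'w2.png');s=ctrl.observe();print(s['position'],p['xyz'])
for n in ['tub','lid','card']: print(n,[(np.round(m['xy'],1).tolist(),round(m['score'],2)) for m in eyes.mark_of(p,n)[:2]])
E
```

```text
t: 6.1
position: [576.7, -115.6, 205.5]
ee_rot: [[-0.17, 0.985, 0.0], [0.985, 0.17, 0.0], [0.0, 0.0, -1.0]]
wrist_force: [-0.6, 0.2, -0.4]
grip_width: 0.5
grasp_force: 0.0
[ 576.63321795 -118.33954922  205.4827804 ] [562.94871134 -38.25951298 384.99238382]
tub []
lid [([234.7, 262.5], 0.63)]
card [([283.3, 246.7], 0.75)]
```

View pics/w2.png

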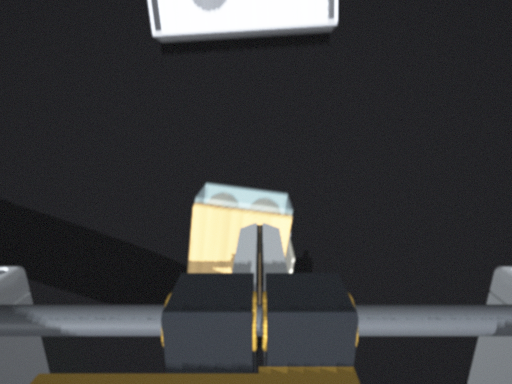

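View pics/w1.png

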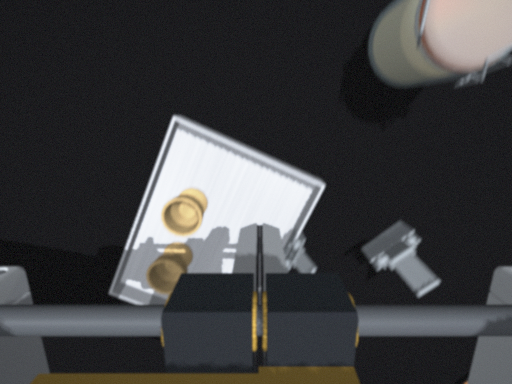

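w2 shows the tub and lid at (190–293, 185–275), with the shut fingers hiding the near end. w1 shows the rim clip at (300,255) and the larger clip loose at (400,258). Next I'll measure the lid and card precisely.

```bash
python3 - <<'E'
from h import *
np.set_printoptions(precision=1,suppress=True)
def wood(img):
    h=cv2.cvtColor(img,cv2.COLOR_BGR2HSV);return cv2.inRange(h,(12,50,120),(32,255,255))
for cam,f,box in [('top','top0.png',(270,400,140,220)),('scene','scene0.png',(165,240,150,205))]:
    p=eyes.camera(cam);img=cv2.imread('pics/'+f);m=wood(img);k=np.zeros_like(m);x0,x1,y0,y1=box;k[y0:y1,x0:x1]=m[y0:y1,x0:x1]
    c=max(cv2.findContours(k,0,2)[0],key=cv2.contourArea)
    if cam=='top':
        q=cv2.boxPoints(cv2.minAreaRect(c));W=np.array([atz(p,a,90)[:2] for a in q])
        print(q,W.mean(0),[(np.linalg.norm(d),np.degrees(np.arctan2(d[1],d[0]))) for d in np.diff(W,axis=0)])
    else:
        q=cv2.approxPolyDP(cv2.convexHull(c),3,True)[:,0];print(q.tolist());W=np.array([atz(p,a,90)[:2] for a in q]);print(W)
p=eyes.camera('wrist');a=p;img=cv2.imread('pics/w2.png')
m=wood(img);print(cv2.boundingRect(m))
c=max(cv2.findContours(m[:275],0,2)[0],key=cv2.contourArea);q=cv2.approxPolyDP(cv2.convexHull(c),3,True)[:,0]
print(q.tolist(),np.array([atz(p,a,90) for a in q]))
E
```

```text
[[296.8 167.4]
 [348.4 161. ]
 [352.9 196.9]
 [301.3 203.3]] [ 567.4 -211.5] [(np.float64(156.84757052802), np.float64(-87.95503362438149)), (np.float64(111.02761466110184), np.float64(178.24330219915862)), (np.float64(153.2145154449712), np.float64(91.9149414011802))]
[[176, 173], [197, 160], [226, 177], [206, 192]]
[[ 616.4 -285.3]
 [ 513.  -282.6]
 [ 523.3 -129.3]
 [ 626.9 -127.1]]
(161, 203, 198, 170)
[[193, 204], [292, 216], [285, 255], [231, 273], [188, 272]] [[ 510.3 -140.9   90. ]
 [ 615.4 -136.3   90. ]
 [ 616.9 -182.4   90. ]
 [ 561.4 -214.6   90. ]
 [ 513.7 -221.6   90. ]]
```

```bash
python3 - <<'E'
from h import *
plan((567,-212,98),2,6)
E
```

```text
6 rows x,y,z,wz: [-0.532 -0.115  0.597] 0.263 yaw now 9.9 tilt z [-1.e-04  3.e-04 -1.e+00] t 6.45
```

```bash
python3 -m crank '[{"x":-0.53,"y":-0.11,"z":0.6,"wx":0,"wy":0,"wz":0.26},{"x":-0.53,"y":-0.11,"z":0.6,"wx":0,"wy":0,"wz":0.26},{"x":-0.53,"y":-0.11,"z":0.6,"wx":0,"wy":0,"wz":0.26},{"x":-0.53,"y":-0.11,"z":0.6,"wx":0,"wy":0,"wz":0.26},{"x":-0.53,"y":-0.11,"z":0.6,"wx":0,"wy":0,"wz":0.26},{"x":-0.53,"y":-0.11,"z":0.6,"wx":0,"wy":0,"wz":0.26},{"x":0,"y":0,"z":0.1,"wx":0,"wy":0,"wz":0},{"x":0,"y":0,"z":0.1,"wx":0,"wy":0,"wz":0}]'
python3 -m crank '[{"x":0,"y":0,"z":0.1,"wx":0,"wy":0,"wz":0},{"x":0,"y":0,"z":0.1,"wx":0,"wy":0,"wz":0},{"x":0,"y":0,"z":0.1,"wx":0,"wy":0,"wz":0}]'
```

```text
t: 7.45
position: [568.0, -212.8, 91.6]
ee_rot: [[-0.035, 0.999, 0.001], [0.999, 0.035, -0.0], [-0.0, 0.001, -1.0]]
wrist_force: [-0.5, 0.4, 0.5]
grip_width: 0.4
grasp_force: 0.1
t: 7.82
position: [568.8, -213.0, 84.8]
ee_rot: [[-0.035, 0.999, 0.002], [0.999, 0.035, -0.001], [-0.002, 0.002, -1.0]]
wrist_force: [-3.5, 1.0, 11.1]
grip_width: 0.5
grasp_force: 5.8
```

```bash
python3 -m crank '[{"x":0,"y":0,"z":0.06,"wx":0,"wy":0,"wz":0},{"x":0,"y":0,"z":0.06,"wx":0,"wy":0,"wz":0}]'; python3 -m crank '[{"x":0,"y":0,"z":0.03,"wx":0,"wy":0,"wz":0},{"x":0,"y":0,"z":0.0,"wx":0,"wy":0,"wz":0}]'
```

```text
t: 8.07
position: [569.2, -213.2, 82.3]
ee_rot: [[-0.035, 0.999, 0.003], [0.999, 0.035, -0.002], [-0.002, 0.003, -1.0]]
wrist_force: [-4.5, 2.2, 16.3]
grip_width: 0.2
grasp_force: 7.9
t: 8.32
position: [569.2, -213.2, 82.2]
ee_rot: [[-0.036, 0.999, 0.003], [0.999, 0.036, -0.002], [-0.002, 0.002, -1.0]]
wrist_force: [-6.2, 3.0, 17.3]
grip_width: 0.1
grasp_force: 8.8
```

```bash
python3 -m crank '[{"x":0,"y":0,"z":0.07,"wx":0,"wy":0,"wz":0},{"x":0,"y":0,"z":0.07,"wx":0,"wy":0,"wz":0},{"x":0,"y":0,"z":0.0,"wx":0,"wy":0,"wz":0}]'
```

```text
t: 8.7
position: [569.3, -213.3, 82.0]
ee_rot: [[-0.036, 0.999, 0.001], [0.999, 0.036, -0.002], [-0.002, 0.001, -1.0]]
wrist_force: [-17.2, 7.9, 39.6]
grip_width: 0.4
grasp_force: 19.8
```

```bash
python3 -m crank '[{"x":0,"y":0,"z":-0.5,"wx":0,"wy":0,"wz":0},{"x":0,"y":0,"z":-0.9,"wx":0,"wy":0,"wz":0},{"x":0.6,"y":0,"z":-0.9,"wx":0,"wy":0,"wz":0},{"x":1,"y":-0.2,"z":-0.9,"wx":0,"wy":0,"wz":0},{"x":1,"y":-0.5,"z":-0.9,"wx":0,"wy":0,"wz":0},{"x":1,"y":-0.5,"z":-0.7,"wx":0,"wy":0,"wz":0},{"x":0,"y":0,"z":0,"wx":0,"wy":0,"wz":0}]' 0.4 
cat > look.py <<'E'
from h import *
import sys,pickle
p=eyes.camera('wrist');save(p,sys.argv[1]+'.png');pickle.dump(p,open(sys.argv[1]+'.pkl','wb'));print(ctrl.observe()['position'],p['xyz'])
for n in sys.argv[2:]: print(n,[(np.round(m['xy'],1).tolist(),round(m['score'],2)) for m in eyes.mark_of(p,n)[:3]])
E
python3 look.py w3 tub lid card
```

```text
t: 9.57
position: [528.6, -104.9, 219.9]
ee_rot: [[-0.037, 0.999, 0.004], [0.999, 0.037, -0.002], [-0.002, 0.004, -1.0]]
wrist_force: [1.2, -0.3, -0.9]
grip_width: 56.4
grasp_force: 0.0
[ 528.3480416  -105.62052064  218.50565001] [524.57026441 -26.02225016 399.24248062]
tub []
lid [([284.2, 267.0], 0.65)]
card []
```

```bash
python3 -m crank '[{"x":0.2,"y":1,"z":-0.2,"wx":0,"wy":0,"wz":0},{"x":0.2,"y":1,"z":-0.2,"wx":0,"wy":0,"wz":0},{"x":0.2,"y":1,"z":-0.2,"wx":0,"wy":0,"wz":0},{"x":0.2,"y":1,"z":-0.2,"wx":0,"wy":0,"wz":0},{"x":0.2,"y":1,"z":0,"wx":0,"wy":0,"wz":0},{"x":0,"y":0,"z":0,"wx":0,"wy":0,"wz":0}]'; python3 look.py w4 tub lid card
python3 - <<'E'
import cv2,numpy as np
a=cv2.imread('pics/w3.png');b=cv2.imread('pics/w4.png')
cv2.imwrite('pics/c34.png',np.vstack([cv2.resize(a,None,fx=.78,fy=.78),cv2.resize(b,None,fx=.78,fy=.78)]))
E
```

```text
t: 10.52
position: [677.5, -71.4, 239.6]
ee_rot: [[-0.035, 0.999, -0.003], [0.999, 0.035, 0.001], [0.001, -0.003, -1.0]]
wrist_force: [0.4, -0.5, -0.1]
grip_width: 56.4
grasp_force: 0.0
[676.60590638 -71.53315762 239.84309664] [674.93393043   7.06310013 419.17497536]
tub []
lid [([173.9, 278.0], 0.95), ([224.2, 261.6], 0.38)]
card [([225.8, 260.2], 0.81)]
```

View pics/c34.png

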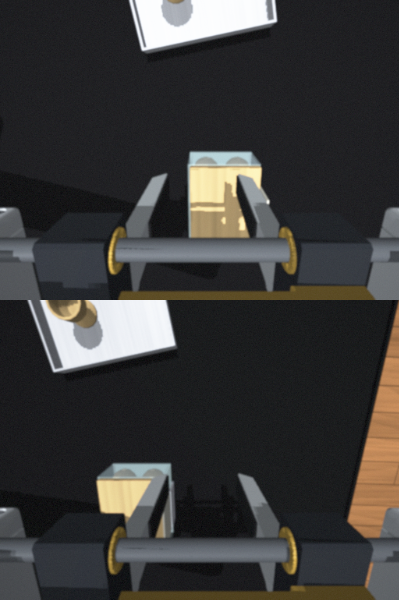

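```bash
python3 - <<'E'
from h import *
plan((592,225,215),13.5,11)
E
```

```text
11 rows x,y,z,wz: [ 0.925 -0.14   0.079] -0.21 yaw now 1.9 tilt z [-1.3e-03  2.0e-04 -1.0e+00] t 10.725
```

```bash
python3 -m crank '[{"x":0.92,"y":-0.14,"z":0.08,"wx":0,"wy":0,"wz":-0.21},{"x":0.92,"y":-0.14,"z":0.08,"wx":0,"wy":0,"wz":-0.21},{"x":0.92,"y":-0.14,"z":0.08,"wx":0,"wy":0,"wz":-0.21},{"x":0.92,"y":-0.14,"z":0.08,"wx":0,"wy":0,"wz":-0.21},{"x":0.92,"y":-0.14,"z":0.08,"wx":0,"wy":0,"wz":-0.21},{"x":0.92,"y":-0.14,"z":0.08,"wx":0,"wy":0,"wz":-0.21},{"x":0.92,"y":-0.14,"z":0.08,"wx":0,"wy":0,"wz":-0.21},{"x":0.92,"y":-0.14,"z":0.08,"wx":0,"wy":0,"wz":-0.21},{"x":0.92,"y":-0.14,"z":0.08,"wx":0,"wy":0,"wz":-0.21},{"x":0.92,"y":-0.14,"z":0.08,"wx":0,"wy":0,"wz":-0.21},{"x":0.92,"y":-0.14,"z":0.08,"wx":0,"wy":0,"wz":-0.21},{"x":0,"y":0,"z":0,"wx":0,"wy":0,"wz":0}]' 0.2
python3 look.py w5 clip clip_grip clip_a_tip clip_b_tip
python3 - <<'E'
from h import *
import pickle
for c in ['scene','top']:
    p=eyes.camera(c);save(p,c+'1.png');pickle.dump(p,open(c+'1.pkl','wb'))
    for n in ['tub','lid','card']: print(n,[(np.round(m['xy'],1).tolist(),round(m['score'],2)) for m in eyes.mark_of(p,n)[:2]])
a=cv2.imread('pics/scene1.png');b=cv2.imread('pics/top1.png');w=cv2.imread('pics/w5.png')
r=lambda i,x,y:cv2.resize(i[y:y+75,x:x+100],(400,300),interpolation=cv2.INTER_CUBIC)
cv2.imwrite('pics/c5.png',np.vstack([np.hstack([r(a,150,145),r(b,275,140)]),np.hstack([cv2.resize(w[140:290,156:356],(400,300)),np.zeros((300,400,3),np.uint8)])]))
E
```

```text
t: 12.22
position: [591.8, 224.6, 215.3]
ee_rot: [[-0.236, 0.972, -0.0], [0.972, 0.236, -0.0], [-0.0, -0.0, -1.0]]
wrist_force: [-0.7, -0.8, -0.4]
grip_width: 75.3
grasp_force: 0.0
[592.40440605 223.7526048  215.51259139] [572.93232636 301.01461932 394.84191787]
clip [([258.6, 172.0], 0.92), ([360.7, 125.8], 0.79), ([321.1, 210.0], 0.73)]
clip_grip [([376.8, 128.4], 0.94), ([258.1, 177.6], 0.91), ([327.4, 217.3], 0.85)]
clip_a_tip [([258.7, 168.7], 0.96), ([321.3, 202.2], 0.47)]
clip_b_tip [([349.3, 123.3], 0.8), ([318.5, 201.9], 0.76), ([259.3, 167.7], 0.65)]
tub [([204.8, 195.5], 0.8), ([296.8, 249.8], 0.44)]
lid [([199.0, 179.0], 0.65), ([292.8, 218.2], 0.44)]
card [([191.9, 201.5], 0.55)]
tub [([322.0, 190.7], 0.6)]
lid [([323.3, 190.9], 0.67), ([326.4, 184.4], 0.66)]
card [([317.6, 171.9], 0.46)]
```

View pics/c5.png

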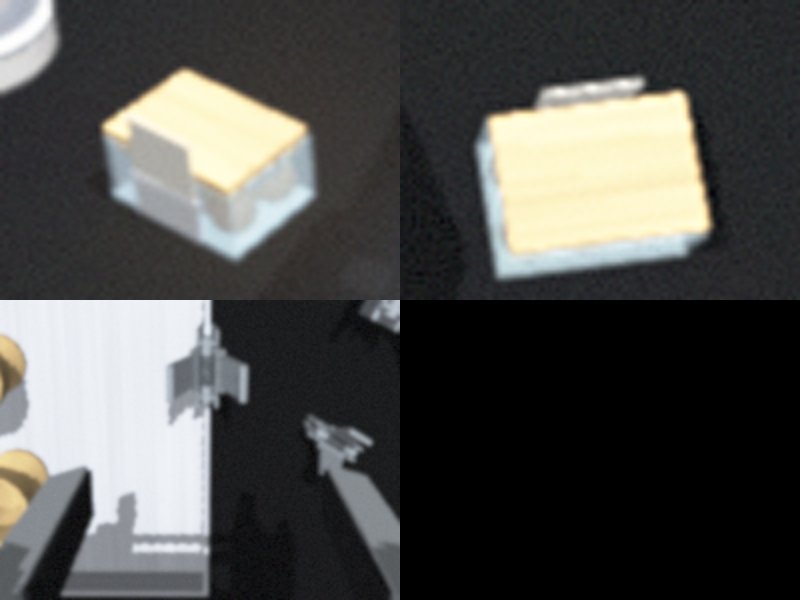

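w5 confirms it: the clip on the rim, at about (259,177), is the meant one, with handles in a V and medium in size. The smaller clip is at (321,210) and the larger at (361,126). The lid looks seated and level in both the scene and top views. Next I'll triangulate the clip and the card.

```bash
python3 - <<'E'
from h import *
import pickle
np.set_printoptions(precision=1,suppress=True)
w,a,b=[pickle.load(open(f+'.pkl','rb')) for f in ('w5','scene1','top1')]
g=(258.1,177.6);print('grip z74',atz(w,g,74),'origin z46',atz(w,(258.6,172),46),'tip z16',atz(w,(259,168.2),16))
print('rim z30',atz(w,(259.5,220),30),atz(w,(260.5,280),30))
print('tri wst',tri([ray(w,g),ray(a,(301.3,240.2)),ray(b,(180.7,189.2))]), tri([ray(w,g),ray(a,(301.3,240.2))]))
plan((0,0,0),13.5,1)
# card corners (top edge)
L=tri([ray(a,(150+131/4,145+119/4)),ray(b,(310.0+.3,140+91/4))]);M=tri([ray(a,(150+189/4,145+147/4)),ray(b,(275+243/4,140+77/4))])
print('corners crossed',tri([ray(a,(150+131/4,145+119/4)),ray(b,(275+243/4,140+77/4))]),tri([ray(a,(150+189/4,145+147/4)),ray(b,(310.,140+91/4))]))
for q in [(131,119),(189,147)]: print('scene z113',atz(a,(150+q[0]/4,145+q[1]/4),113))
for q in [(140,91),(243,77)]: print('top z113',atz(b,(275+q[0]/4,140+q[1]/4),113))
# lid corners home, z82
for q in [(102,127),(184,68),(308,128),(233,183)]: print('lid scene z82',atz(a,(150+q[0]/4,145+q[1]/4),82))
for q in [(90,115),(286,92),(310,230),(110,253)]: print('lid top z82',atz(b,(275+q[0]/4,140+q[1]/4),82))
E
```

```text
grip z74 [588.4 232.   74. ] origin z46 [588.7 232.8  46. ] tip z16 [589.4 232.   16. ]
rim z30 [605.7 167.4  30. ] [628.1  80.7  30. ]
tri wst (array([589.7, 228.8,  57.1]), [0.6978753114724705, 7.161770493984997, 7.119721759398906]) (array([588. , 232.2,  58.9]), [3.529919753925582, 3.529919753925646])
1 rows x,y,z,wz: [ -2.6 -21.    7.2] 0.004 yaw now 13.5 tilt z [-0. -0. -1.] t 12.875
corners crossed (array([ 625.5, -244.6,  108.8]), [4.768021888910228, 4.768021888910093]) (array([ 623.5, -170.4,  111.2]), [1.0051177641051297, 1.005117764105149])
scene z113 [ 628.  -234.7  113. ]
scene z113 [ 624.8 -167.5  113. ]
top z113 [ 623.6 -170.9  113. ]
top z113 [ 627.2 -247.6  113. ]
lid scene z82 [ 626.1 -279.    82. ]
lid scene z82 [ 516.9 -285.1   82. ]
lid scene z82 [ 513.6 -133.7   82. ]
lid scene z82 [ 610.7 -132.9   82. ]
lid top z82 [ 618.  -136.6   82. ]
lid top z82 [ 622.1 -286.4   82. ]
lid top z82 [ 514.5 -288.2   82. ]
lid top z82 [ 511.  -138.8   82. ]
```

```bash
python3 -m crank '[{"x":0.1,"y":-0.02,"z":0.8,"wx":0,"wy":0,"wz":0},{"x":0.1,"y":-0.02,"z":0.8,"wx":0,"wy":0,"wz":0},{"x":0.1,"y":-0.02,"z":0.8,"wx":0,"wy":0,"wz":0},{"x":0,"y":0,"z":0.8,"wx":0,"wy":0,"wz":0},{"x":0,"y":0,"z":0,"wx":0,"wy":0,"wz":0},{"x":0,"y":0,"z":0,"wx":0,"wy":0,"wz":0}]'
python3 look.py w6 clip clip_grip clip_a_tip
python3 - <<'E'
from h import *
import pickle
np.set_printoptions(precision=1,suppress=True)
w,v=[pickle.load(open(f+'.pkl','rb')) for f in ('w5','w6')]
for n,q in [('clip_grip',(258.1,177.6)),('clip',(258.6,172)),('clip_a_tip',(258.7,168.7))]:
    l=[m['xy'] for m in eyes.mark_of(v,n)[:3]]
    if l:
        m=min(l,key=lambda c:abs(c[0]-259));print(n,m,tri([ray(w,q),ray(v,m)]),atz(v,m,{'clip_grip':74,'clip':46,'clip_a_tip':16}[n]))
i=cv2.imread('pics/w6.png');cv2.imwrite('pics/c6.png',cv2.resize(i[130:290,156:356],(600,480)))
E
```

```text
t: 13.62
position: [589.8, 232.4, 120.4]
ee_rot: [[-0.234, 0.972, 0.001], [0.972, 0.234, 0.0], [-0.0, 0.001, -1.0]]
wrist_force: [0.5, -0.2, 0.2]
grip_width: 75.2
grasp_force: 0.0
[590.05581519 232.42185923 120.89767879] [570.74991013 308.73172287 299.97914948]
clip [([260.6, 200.7], 0.94), ([340.3, 246.6], 0.61), ([397.0, 139.3], 0.59)]
clip_grip [([422.0, 146.7], 0.93), ([260.1, 214.3], 0.74), ([346.4, 258.8], 0.52)]
clip_a_tip [([260.1, 193.9], 0.74)]
clip_grip [260.1, 214.3] (array([588.6, 234.9,  86.4]), [0.9078454021181385, 0.9078454021179054]) [590.6 230.9  74. ]
clip [260.6, 200.7] (array([589.9, 232. ,  40.4]), [1.0270278621192892, 1.0270278621191034]) [590.5 234.   46. ]
clip_a_tip [260.1, 193.9] (array([590.1, 230.9,  13.1]), [0.8219522205475872, 0.8219522205474056]) [590.6 232.   16. ]
```

View pics/c6.png

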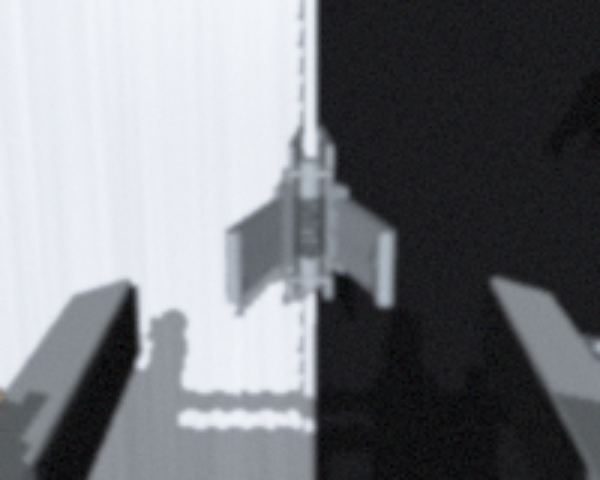

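The view shows the V handles at crop columns 228 and 395, centred between the fingertips at 130 and 492, and the rim is in line with the tool. I'll go down and squeeze.

```bash
python3 -m crank '[{"x":0,"y":0,"z":0.6,"wx":0,"wy":0,"wz":0},{"x":0,"y":0,"z":0.6,"wx":0,"wy":0,"wz":0},{"x":0,"y":0,"z":0.5,"wx":0,"wy":0,"wz":0},{"x":0,"y":0,"z":0.43,"wx":0,"wy":0,"wz":0},{"x":0,"y":0,"z":0,"wx":0,"wy":0,"wz":0},{"x":0,"y":0,"z":0,"wx":0,"wy":0,"wz":0}]'
python3 -m crank '[{"x":0,"y":0,"z":0,"wx":0,"wy":0,"wz":0},{"x":0,"y":0,"z":0,"wx":0,"wy":0,"wz":0},{"x":0,"y":0,"z":0,"wx":0,"wy":0,"wz":0},{"x":0,"y":0,"z":0,"wx":0,"wy":0,"wz":0},{"x":0,"y":0,"z":0,"wx":0,"wy":0,"wz":0},{"x":0,"y":0,"z":0,"wx":0,"wy":0,"wz":0},{"x":0,"y":0,"z":0,"wx":0,"wy":0,"wz":0},{"x":0,"y":0,"z":0,"wx":0,"wy":0,"wz":0}]' 1 22
```

```text
t: 14.72
position: [589.5, 232.3, 55.9]
ee_rot: [[-0.234, 0.972, 0.001], [0.972, 0.234, 0.0], [-0.0, 0.001, -1.0]]
wrist_force: [0.5, -0.4, 0.4]
grip_width: 75.1
grasp_force: 0.0
t: 15.72
position: [589.1, 232.2, 55.4]
ee_rot: [[-0.234, 0.972, -0.0], [0.972, 0.234, -0.0], [-0.0, -0.0, -1.0]]
wrist_force: [-0.1, -0.0, -0.0]
grip_width: 15.5
grasp_force: 22.0
```

```bash
python3 -m crank '[{"x":0,"y":0,"z":-0.2,"wx":0,"wy":0,"wz":0},{"x":0,"y":0,"z":-0.4,"wx":0,"wy":0,"wz":0},{"x":0,"y":0,"z":-0.6,"wx":0,"wy":0,"wz":0},{"x":0,"y":0,"z":-0.8,"wx":0,"wy":0,"wz":0},{"x":0,"y":0,"z":-0.8,"wx":0,"wy":0,"wz":0},{"x":0,"y":0,"z":-0.8,"wx":0,"wy":0,"wz":0},{"x":0,"y":0,"z":-0.8,"wx":0,"wy":0,"wz":0},{"x":0,"y":0,"z":-0.4,"wx":0,"wy":0,"wz":0},{"x":0,"y":0,"z":0,"wx":0,"wy":0,"wz":0}]'
python3 look.py w7 clip clip_grip clip_a_tip clip_b_tip tray
python3 - <<'E'
from h import *
p=eyes.camera('scene');save(p,'s7.png');print([(m['xy'],m['score']) for m in eyes.mark_of(p,'tray')])
plan((624.5,-209.5,190),2.5,22)
a=cv2.imread('pics/w7.png');b=cv2.imread('pics/s7.png')
cv2.imwrite('pics/c7.png',np.hstack([cv2.resize(a[130:330,156:356],(400,400)),cv2.resize(b[180:300,240:360],(400,400))]))
E
```

```text
t: 16.85
position: [589.7, 232.4, 201.0]
ee_rot: [[-0.234, 0.972, 0.003], [0.972, 0.234, 0.001], [-0.0, 0.003, -1.0]]
wrist_force: [-0.0, -0.6, -0.9]
grip_width: 15.2
grasp_force: 22.0
[589.077006   232.22423824 199.60207152] [570.50628335 308.69936643 380.5408445 ]
clip [([363.7, 133.1], 0.89), ([327.2, 219.8], 0.72), ([261.1, 225.7], 0.7)]
clip_grip [([258.8, 248.1], 0.77), ([327.0, 226.9], 0.6), ([377.6, 138.0], 0.57)]
clip_a_tip [([353.4, 132.8], 0.72), ([272.5, 213.8], 0.63), ([323.0, 214.6], 0.63)]
clip_b_tip [([354.8, 135.6], 0.84), ([323.3, 212.4], 0.54)]
tray [([187.0, 202.3], 0.57), ([258.8, 246.3], 0.5)]
[([297.1, 228.4], 0.91)]
22 rows x,y,z,wz: [-0.671 -0.043  0.013] 0.1 yaw now 13.5 tilt z [-1.2e-03 -3.0e-04 -1.0e+00] t 17.25
```

View pics/c7.png

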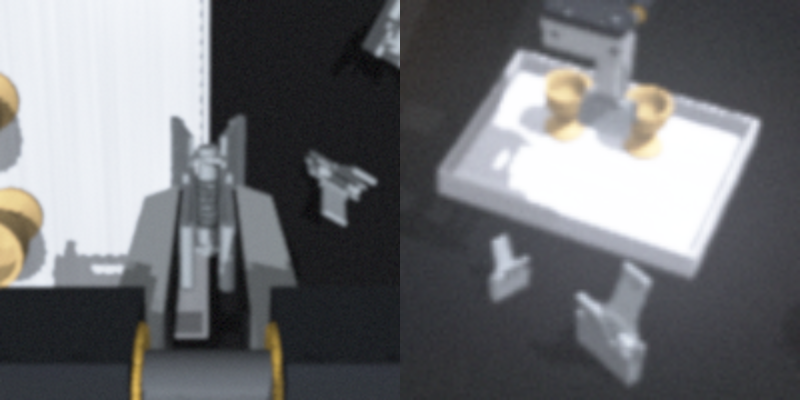

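The clip is in the gripper with its jaws wide open, at crop (180,130) and (237,130). The tray and cups have not moved. On to the card.

```bash
python3 -m crank '[{"x":-0.67,"y":-0.04,"z":0,"wx":0,"wy":0,"wz":0.1},{"x":-0.67,"y":-0.04,"z":0,"wx":0,"wy":0,"wz":0.1},{"x":-0.67,"y":-0.04,"z":0,"wx":0,"wy":0,"wz":0.1},{"x":-0.67,"y":-0.04,"z":0,"wx":0,"wy":0,"wz":0.1},{"x":-0.67,"y":-0.04,"z":0,"wx":0,"wy":0,"wz":0.1},{"x":-0.67,"y":-0.04,"z":0,"wx":0,"wy":0,"wz":0.1},{"x":-0.67,"y":-0.04,"z":0,"wx":0,"wy":0,"wz":0.1},{"x":-0.67,"y":-0.04,"z":0,"wx":0,"wy":0,"wz":0.1},{"x":-0.67,"y":-0.04,"z":0,"wx":0,"wy":0,"wz":0.1},{"x":-0.67,"y":-0.04,"z":0,"wx":0,"wy":0,"wz":0.1},{"x":-0.67,"y":-0.04,"z":0,"wx":0,"wy":0,"wz":0.1},{"x":-0.67,"y":-0.04,"z":0,"wx":0,"wy":0,"wz":0.1},{"x":-0.67,"y":-0.04,"z":0,"wx":0,"wy":0,"wz":0.1},{"x":-0.67,"y":-0.04,"z":0,"wx":0,"wy":0,"wz":0.1},{"x":-0.67,"y":-0.04,"z":0,"wx":0,"wy":0,"wz":0.1},{"x":-0.67,"y":-0.04,"z":0,"wx":0,"wy":0,"wz":0.1},{"x":-0.67,"y":-0.04,"z":0,"wx":0,"wy":0,"wz":0.1},{"x":0,"y":0,"z":0,"wx":0,"wy":0,"wz":0},{"x":0,"y":0,"z":0,"wx":0,"wy":0,"wz":0}]'
python3 look.py w8 card clip_a_tip clip_b_tip lid
python3 -c "
from h import *
plan((624.5,-209.5,190),2.5,5)"
```

```text
t: 19.62
position: [625.5, -107.6, 199.4]
ee_rot: [[-0.088, 0.996, -0.0], [0.996, 0.088, 0.0], [0.0, -0.0, -1.0]]
wrist_force: [0.0, -0.5, -1.3]
grip_width: 15.7
grasp_force: 22.0
[ 625.48863295 -107.27060842  199.42711987] [618.25923486 -29.34063139 378.93836155]
card []
clip_a_tip [([272.6, 215.2], 0.6), ([258.2, 246.5], 0.34)]
clip_b_tip [([246.6, 215.3], 0.62)]
lid [([199.5, 270.0], 0.66)]
5 rows x,y,z,wz: [-0.68  -0.055  0.063] 0.103 yaw now 5.1 tilt z [-1.e-04  1.e-04 -1.e+00] t 19.875
```

```bash
python3 -m crank '[{"x":-0.68,"y":-0.055,"z":0.06,"wx":0,"wy":0,"wz":0.1},{"x":-0.68,"y":-0.055,"z":0.06,"wx":0,"wy":0,"wz":0.1},{"x":-0.68,"y":-0.055,"z":0.06,"wx":0,"wy":0,"wz":0.1},{"x":-0.68,"y":-0.055,"z":0.06,"wx":0,"wy":0,"wz":0.1},{"x":-0.68,"y":-0.055,"z":0.06,"wx":0,"wy":0,"wz":0.1},{"x":0,"y":0,"z":0,"wx":0,"wy":0,"wz":0},{"x":0,"y":0,"z":0,"wx":0,"wy":0,"wz":0}]'
python3 look.py w9 card clip_a_tip clip_b_tip lid
python3 - <<'E'
from h import *
import pickle
for c in ['scene','top']:
    p=eyes.camera(c);save(p,c+'9.png');pickle.dump(p,open(c+'9.pkl','wb'))
a=cv2.imread('pics/w9.png');b=cv2.imread('pics/scene9.png')
cv2.imwrite('pics/c9.png',np.hstack([cv2.resize(a[160:310,196:316],(480,600)),cv2.resize(b[130:230,150:204],(320,600))]))
E
```

```text
t: 20.75
position: [624.4, -209.9, 190.4]
ee_rot: [[-0.044, 0.999, -0.0], [0.999, 0.044, 0.0], [0.0, -0.0, -1.0]]
wrist_force: [0.2, 0.8, -0.9]
grip_width: 15.4
grasp_force: 22.0
[ 624.51472375 -209.59579756  190.49890724] [ 620.65734617 -131.47368762  369.96917181]
card [([260.6, 178.7], 0.52)]
clip_a_tip [([275.2, 216.7], 0.84)]
clip_b_tip [([246.7, 215.3], 0.6)]
lid [([205.5, 190.0], 0.9)]
```

View pics/c9.png

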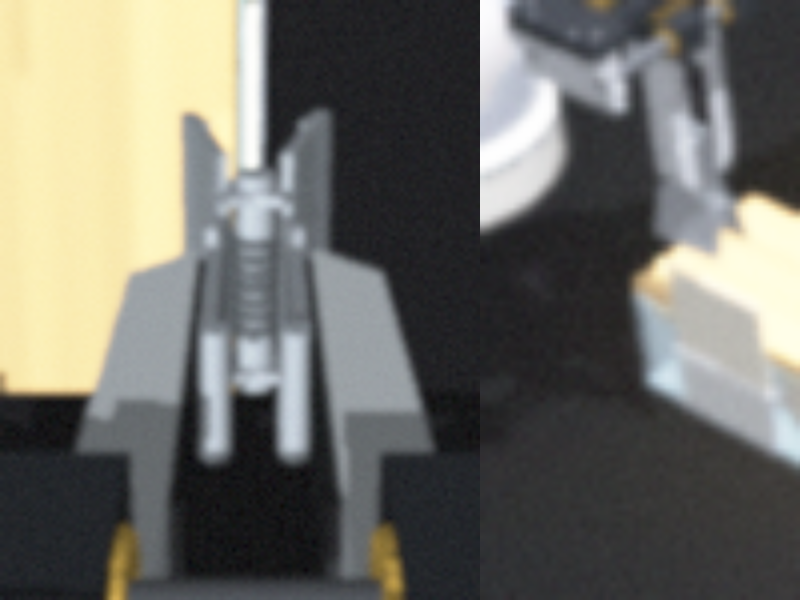

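The view shows the card edge at crop column 252, between the jaws at 185 and 332 and in line with the pin at 250. Alignment is good to about 1 mm, so I'll lower the clip.

```bash
python3 -m crank '[{"x":0,"y":-0.03,"z":0.3,"wx":0,"wy":0,"wz":0},{"x":0,"y":0,"z":0.3,"wx":0,"wy":0,"wz":0},{"x":0,"y":0,"z":0.2,"wx":0,"wy":0,"wz":0},{"x":0,"y":0,"z":0.2,"wx":0,"wy":0,"wz":0},{"x":0,"y":0,"z":0.2,"wx":0,"wy":0,"wz":0},{"x":0,"y":0,"z":0.2,"wx":0,"wy":0,"wz":0},{"x":0,"y":0,"z":0.2,"wx":0,"wy":0,"wz":0},{"x":0,"y":0,"z":0.15,"wx":0,"wy":0,"wz":0},{"x":0,"y":0,"z":0,"wx":0,"wy":0,"wz":0},{"x":0,"y":0,"z":0,"wx":0,"wy":0,"wz":0},{"x":0,"y":0,"z":0,"wx":0,"wy":0,"wz":0}]'
python3 look.py w10 card clip_a_tip clip_b_tip lid
python3 - <<'E'
from h import *
import pickle
for c in ['scene']:
    p=eyes.camera(c);save(p,c+'10.png')
    for n in ['clip_a_tip','clip_b_tip','clip','clip_grip','tray','egg_cup_a','jar']: print(n,[(np.round(m['xy'],1).tolist(),round(m['score'],2)) for m in eyes.mark_of(p,n)[:4]])
    s=ctrl.observe();x,y,z=s['position'];print(proj(p,(x+11,y,z-39)),proj(p,(x-11,y,z-39)))
a=cv2.imread('pics/w10.png');b=cv2.imread('pics/scene10.png')
cv2.imwrite('pics/c10.png',np.hstack([cv2.resize(a[160:310,196:316],(480,600)),cv2.resize(b[130:230,150:204],(320,600))]))
E
```

```text
t: 22.48
position: [623.7, -210.2, 138.3]
ee_rot: [[-0.044, 0.999, 0.001], [0.999, 0.044, -0.0], [-0.0, 0.0, -1.0]]
wrist_force: [-0.1, -0.8, -0.2]
grip_width: 15.5
grasp_force: 22.0
[ 623.69295869 -210.26238783  138.29109519] [ 619.84218319 -131.69614114  317.82051948]
card [([262.5, 187.0], 0.6), ([195.7, 205.8], 0.36)]
clip_a_tip [([277.0, 215.1], 0.95)]
clip_b_tip [([244.9, 219.2], 0.96), ([260.5, 188.1], 0.51)]
lid [([197.1, 206.4], 0.68)]
clip_a_tip [([302.9, 287.5], 0.56), ([298.5, 232.4], 0.56), ([272.9, 263.2], 0.55), ([185.8, 183.8], 0.54)]
clip_b_tip [([305.7, 291.2], 0.67), ([188.9, 179.1], 0.58), ([268.6, 265.8], 0.41)]
clip [([304.3, 277.2], 0.79), ([185.1, 174.1], 0.52), ([274.0, 258.5], 0.52)]
clip_grip [([187.8, 168.2], 0.73), ([304.7, 267.7], 0.67), ([273.2, 257.9], 0.45)]
tray [([298.0, 226.5], 0.72)]
egg_cup_a [([290.3, 217.7], 0.76), ([309.6, 225.7], 0.69)]
jar [([388.2, 288.0], 0.74)]
[186.81465493 181.57957369] [191.37439617 178.49686848]
```

View pics/c10.png

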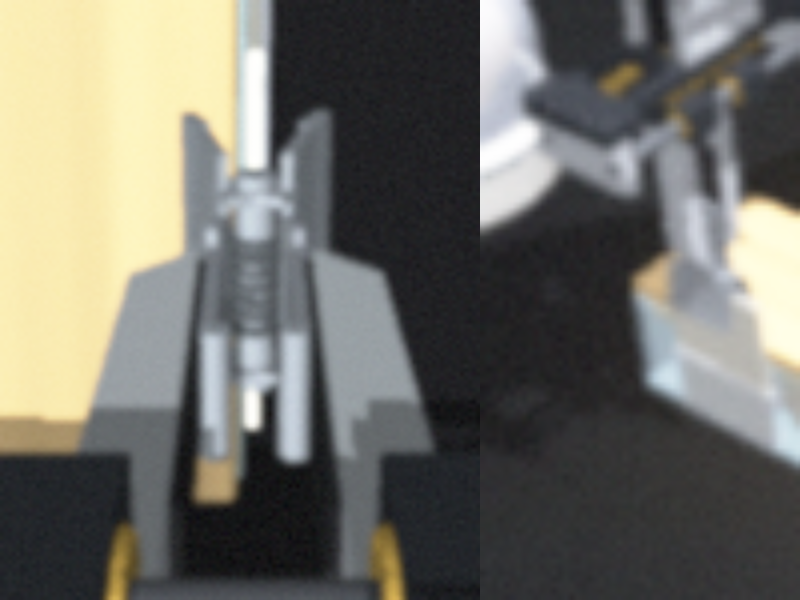

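The card's white edge is at crop column 256, between the jaws at 185 and 332. It also shows behind the pin at (253,415). In the scene view the jaw overlaps the card's top, and the wrist force is near zero. I'm handing in.

```bash
python3 -c "
from plant import ctrl
print(ctrl.close_job())"
```

```text
the job is handed in; nothing more can be done
None
```

I pressed the lid home (top at 82 mm, level in the views) and handed the job in at about 22.5 s, with the clip held fully open astride the card's top edge, about 14 mm down and clear on both sides, and the tray, cups and jar showing no movement; the egg cooker was never touched.

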